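# Stack the kitchen tins on their cork mats

### The job

Tidy the worktop: stand the large round tin in the middle of the round cork mat and the large square tin in the middle of the square one, then stack each small tin on the large one of its own shape, sitting down inside the raised rim of its lid, the square one with its sides in line with those of the tin below. Keep the tins upright, set each one down gently before letting go of it rather than dropping it, and leave the jam jar, the cup and the pepper mill where they are.

Things in the scene. Friction and masses are not known exactly. Their poses are not given: they have to be found in the camera images.
- round_tin_large: closed, brushed-steel kitchen tin, round, 64 mm outside diameter, 55 mm high overall with a thin dark lid seam; origin at the centre of its underside, z up. Straight sides. The lid is sunk: its flat top lies 50 mm above the underside, inside a 3.5 mm thick raised rim 5 mm high (57 mm inside diameter), in which the small round tin sits. About 0.2 kg.
- round_tin_small: closed, brushed-steel kitchen tin, round, 46 mm outside diameter, 42 mm high overall with a thin dark lid seam; origin at the centre of its underside, z up. Straight sides, flat bottom, same sunken lid (4 mm deep). About 0.12 kg.
- square_tin_large: closed, brushed-steel kitchen tin, square, 60 x 60 mm outside, 55 mm high overall with a thin dark lid seam; origin at the centre of its underside, z up. Straight sides parallel to its x and y. The lid is sunk: its flat top lies 50 mm above the underside, inside a 3 mm thick raised rim 5 mm high (54 x 54 mm inside), in which the small square tin sits. About 0.24 kg. It may stand at any yaw.
- square_tin_small: closed, brushed-steel kitchen tin, square, 44 x 44 mm outside, 42 mm high overall with a thin dark lid seam; origin at the centre of its underside, z up. Straight sides parallel to its x and y, flat bottom, same sunken lid (4 mm deep). About 0.13 kg. It may stand at any yaw.
- round_mat: round cork mat, 110 mm diameter, 6 mm thick, fixed to the worktop; origin at the centre of its underside, z up (its top is 6 mm above).
- square_mat: square cork mat, 100 x 100 mm, 6 mm thick, fixed to the worktop; origin at the centre of its underside, z up (its top is 6 mm above), sides parallel to its x and y.
- jam_jar: amber glass jar with a white cap, 58 mm diameter, 72 mm high, loose, origin at the centre of its underside. Not part of the job: leave it alone.
- espresso_cup: small white open cup without handle, 62 mm across the rim, 58 mm high, loose, origin at the centre of its underside. Not part of the job: leave it alone.
- pepper_mill: dark wooden pepper mill, 46 mm across the foot, 90 mm high, loose, origin at the centre of its underside. Not part of the job: leave it alone.
Mind the look-alikes: they are no part of the job. What is shaped like the round_tin_small but yellow is not meant.

How it is judged:
At the end, for the whole second after the job is handed in: Each large tin stands within 15 mm of the middle of the mat of its shape; each small tin is fully down (within 3 mm) on the sunken lid of the large one of its shape, axes within 8 mm, square sides parallel within 0.25 rad; all upright within 0.1 rad and at rest (horizontal distance between round_tin_large and round_mat below 0.015 m and z of round_tin_large in the frame of round_mat between 0.003 and 0.009 m and horizontal distance between round_tin_small and round_tin_large below 0.008 m and z of round_tin_small in the frame of round_tin_large between 0.047 and 0.053 m and horizontal distance between square_tin_large and square_mat below 0.015 m and z of square_tin_large in the frame of square_mat between 0.003 and 0.009 m and horizontal distance between square_tin_small and square_tin_large below 0.008 m and z of square_tin_small in the frame of square_tin_large between 0.047 and 0.053 m and (angle between the x axis of square_tin_small and the x axis of square_tin_large, either way round below 0.25 rad or angle between the x axis of square_tin_small and the y axis of square_tin_large, either way round below 0.25 rad) and angle between each of round_tin_large, round_tin_small, square_tin_large, square_tin_small's own z axis and vertical below 0.1 rad and linear speed of each of round_tin_large, round_tin_small, square_tin_large, square_tin_small below 0.02 m/s and angular speed of each of round_tin_large, round_tin_small, square_tin_large, square_tin_small below 0.2 rad/s); the robot touches nothing.
It fails at once if the jam jar pushed more than 20 mm from its place or tipped over (distance of jam_jar from where it was at the start of the episode above 0.02 m or angle between jam_jar's own z axis and vertical above 0.5 rad).
It fails at once if the espresso cup pushed more than 20 mm from its place or tipped over (distance of espresso_cup from where it was at the start of the episode above 0.02 m or angle between espresso_cup's own z axis and vertical above 0.5 rad).
It fails at once if the pepper mill pushed more than 20 mm from its place or tipped over (distance of pepper_mill from where it was at the start of the episode above 0.02 m or angle between pepper_mill's own z axis and vertical above 0.5 rad).
It fails at once if a tin tipped more than 40 degrees (angle between any of round_tin_large, round_tin_small, square_tin_large, square_tin_small's own z axis and vertical above 0.7 rad).
It fails at once if a tin let go more than 15 mm above its mat, or above the sunken lid it belongs on ((contact force between round_tin_large and the fingers below 0.05 N and horizontal distance between round_tin_large and round_mat below 0.05 m and z of round_tin_large in the frame of round_mat above 0.021 m) or (contact force between round_tin_small and the fingers below 0.05 N and horizontal distance between round_tin_small and round_tin_large below 0.05 m and z of round_tin_small in the frame of round_tin_large above 0.065 m) or (contact force between square_tin_large and the fingers below 0.05 N and horizontal distance between square_tin_large and square_mat below 0.05 m and z of square_tin_large in the frame of square_mat above 0.021 m) or (contact force between square_tin_small and the fingers below 0.05 N and horizontal distance between square_tin_small and square_tin_large below 0.05 m and z of square_tin_small in the frame of square_tin_large above 0.065 m)).
It also fails if it takes over 112 s, if anything falls off the work surface, if the arm or the gripper's body presses on something with over 40 N, if the wrist force passes 120 N, or if a joint passes its speed limit or range.

### The arm

A 7-joint arm with a two-finger parallel gripper is mounted at the origin on the work surface. World frame = base frame: x ahead of the robot, y to its left, z up, the work surface at z = 0. Lengths are in m, angles in rad, forces in N, time in s.
With the tool pointing down it reaches from about 0.35 to 0.9 m from the base axis. Payload 7.2 kg.
Tool frame: the origin (TCP) lies where the fingers leave the gripper's body, on its centre line; the fingertips stand 80 mm ahead of it and the grasp point (between the pads) lies 61 mm ahead of it; z points along the fingers, y is the line along which they close (so a half turn about z gives the same grasp; the last joint's range is limited). The gripper opens to 88 mm and grips with 3 to 60 N. Pads are 20 mm wide; open, the fingers measure 115 mm over their backs; the gripper's body (75 mm by 178 mm) begins 61 mm behind the grasp point.
Start: joints at [1.156, 0.411, -0.013, 1.596, 0.006, 1.134, -0.082], TCP at [0.212, -0.588, 0.303] pointing down, gripper open.
Joint ranges: [-2.95, 2.95], [-0.29, 1.99], [-1.47, 1.44], [0.14, 2.54], [-1.03, 4.17], [0.13, 1.85], [-2.86, 2.86]. Speed limits (rad/s): [2.39, 2.39, 3.01, 3.01, 3.14, 3.14, 3.14].

### API

Orientations are given as [roll, pitch, yaw] about the fixed x, y, z axes, in that order (R = Rz(yaw) Ry(pitch) Rx(roll)).
In Python, from bench import bot, optics gives the robot as it stands.
- The arm moves only by the tool creep_tool, called after "Emit:" as name(argument=value, ...), one argument or row to a line, values as JSON. Schema: {"type":"object","properties":{"steps":{"type":"array","items":{"type":"array","items":{"type":"array","items":{"type":"number"},"minItems":7,"maxItems":7},"minItems":1,"maxItems":8},"minItems":1,"maxItems":1},"grip_force":{"type":"number"},"only":{"type":"string"},"quiet":{"type":"boolean"},"lines":{"type":"string"}},"required":["steps"],"additionalProperties":false}. steps is a list that holds a single list of rows (three levels of brackets), with 1 to 8 rows, each of 7 numbers: dx, dy, dz in shares of the most that a row can go, 1 being 50 mm, then a rotation vector rx, ry, rz in normalised numbers (1 is 4 rad), then the opening from 0.0 (shut) to 1.0 (fully open); each row shifts and turns the commanded pose from where the row before left it, along the tool's axes as they then stand; what a row does not reach is not made up. A row lasts 1/10 s, in which the tool goes at most 0.05 m and 0.15 rad, less where a joint would pass 70% of its speed; a pose out of reach is approached as far as the arm can. The fingers move at their own pace and stop on an object; grip_force is the grip in N (left out, the last holds). Time passes only in rows, so rows that do not move let the fingers close. The tool returns the time, the measured TCP pose, the force, the opening and the grip force at its end. only (a regular expression) keeps the lines of the reply that match it, lines (a string "A,B") keeps lines A to B, and quiet returns only ok. A shift or turn number past 1, either way, is cut back to 1. Input that does not fit is refused with a message, and nothing moves.
- bot.get_state(): the state, without advancing time (a new reading comes with each control period).
- optics.get_image(name): name is "scene" or "side" or "wrist"; returns a dict with "pixels" (400x640x3 uint8, blue, green, red), "depth" (400x640 float32, m along the optical axis (not along the pixel's ray), 0 where there is no reading), "fov_y" (degrees; the focal length in pixels is half the picture's height over the tangent of half this angle, whatever the lens; pixels are square), "cx", "cy" (the principal point, pixels), "k1" (the pictures are not rectified: a ray, as slopes to the right and down, at radius r is drawn at 1 + k1 r^2 times it, then the intrinsics apply), "world_to_cam" (4x4, takes a point from world to camera coordinates); the wrist camera has in their place "mount" (4x4, takes a point from camera to tool coordinates, whose origin is the TCP and whose axes are the flange's). Camera axes: x right, y down, z forward; pixel columns grow to the right and rows downward; lengths in m; the calibration is good to about 2 mm. A picture is of the moment at which its call begins: read the wrist's pose just before it.
- bot.close_job(): hands the job in; it is judged then, once.
The state is a dict: "clock": time; "qpos": joint angles; "joint_vel": joint speeds; "effort": joint torques, N m; "position": TCP position; "orientation": TCP orientation; "contact_force": force on the tool from outside, world axes, zero at the start; "moment": the same for the moment, N m; "gripper_width": opening from 0.0 (shut) to 1.0 (fully open); "finger_force": force on a finger pad.
Only numpy, scipy, OpenCV 4.12 (cv2) and the standard library are available. Lean on these libraries where they do the work, as an engineer would, in place of code of your own. Each camera call takes 0.05 s, during which the arm holds its last target. There are 200 camera calls.

## Working session

There is one attempt and no reset: what is moved stays moved. The work goes in short steps, Python scripts to look and compute and a tool call to move; the robot and the scene stay as the last step left them, time stands still between calls to the robot, and variables do not carry over. Pictures are saved under pics/ and viewed, at most 14 in all, crops included, and the job is handed in when it is done.

```bash
ls; mkdir -p pics; cat > h.py <<'E'
import numpy as np, cv2
from bench import bot, optics
from scipy.spatial.transform import Rotation as R
def grab(n):
    s=bot.get_state(); d=optics.get_image(n)
    f=200/np.tan(np.radians(d["fov_y"])/2)
    if n=="wrist":
        T=np.eye(4); T[:3,:3]=R.from_euler('xyz',s["orientation"]).as_matrix(); T[:3,3]=s["position"]
        C=T@np.array(d["mount"])
    else: C=np.linalg.inv(np.array(d["world_to_cam"]))
    return dict(img=np.array(d["pixels"]),depth=np.array(d["depth"]),K=np.array([[f,0,d["cx"]],[0,f,d["cy"]],[0,0,1]]),k1=d["k1"],C=C,s=s)
def rays(g,uv):
    # undistorted slopes (x/z,y/z)
    return cv2.undistortPointsIter(np.float64(uv).reshape(-1,1,2),g["K"],np.array([g["k1"],0,0,0.]),None,None,(3,50,1e-10)).reshape(-1,2)
def onplane(g,uv,z):
    s=rays(g,uv); d=np.c_[s,np.ones(len(s))]@g["C"][:3,:3].T; o=g["C"][:3,3]
    return o+d*((z-o[2])/d[:,2])[:,None]
def cloud(g):
    v,u=np.mgrid[0:400,0:640]; s=rays(g,np.c_[u.ravel(),v.ravel()])
    z=g["depth"].ravel()[:,None]; p=np.c_[s,np.ones(len(s))]*z
    P=p@g["C"][:3,:3].T+g["C"][:3,3]; P[z[:,0]==0]=np.nan
    return P.reshape(400,640,3)
E
python3 - <<'E'
from h import *
for n in("scene","side","wrist"):
    g=grab(n); cv2.imwrite(f"pics/{n}0.png",g["img"]); np.savez(f"{n}0.npz",**{k:g[k] for k in g if k!="s"})
    print(n,g["C"].round(3).tolist(),g["K"][0,0],g["k1"],(g["depth"]>0).mean())
print(g["s"])
E
```

```text
pics
scene [[-0.071, 0.768, -0.637, 1.436], [0.997, 0.054, -0.047, 0.075], [-0.002, -0.639, -0.769, 1.136], [0.0, 0.0, 0.0, 1.0]] 500.2980983286479 -0.1403965662278762 0.99603515625
side [[-0.792, -0.339, 0.508, -0.007], [-0.611, 0.434, -0.663, 0.685], [0.004, -0.835, -0.551, 0.595], [0.0, 0.0, 0.0, 1.0]] 383.3528564196008 -0.02338197659414691 0.99592578125
wrist [[0.34, -0.903, -0.261, 0.285], [-0.94, -0.328, -0.093, -0.563], [-0.002, 0.277, -0.961, 0.384], [0.0, 0.0, 0.0, 1.0]] 302.67765779834866 -0.05822553309530455 0.99596484375
{'clock': 0.1, 'qpos': array([ 1.15580101,  0.41180427, -0.01273038,  1.59695973,  0.00560106,
        1.13431453, -0.082224  ]), 'joint_vel': array([-0.00124857, -0.00025304, -0.00038175, -0.00230925, -0.0007544 ,
       -0.00194468,  0.0018327 ]), 'effort': array([ 2.55415122e-03, -5.89105260e+01,  6.43839408e-01, -2.91715443e+01,
       -5.38429851e-02,  1.45184909e-02,  1.58981692e-05]), 'position': array([ 0.21229071, -0.58747191,  0.301903  ]), 'orientation': array([-3.14014560e+00,  9.62729096e-05,  3.46812868e-01]), 'contact_force': array([-0.08759465, -0.04041379,  0.57497853]), 'moment': array([-0.02525393,  0.0186029 ,  0.02196864]), 'finger_force': 0.0, 'gripper_width': 0.999786393605938}
```

View pics/scene0.png

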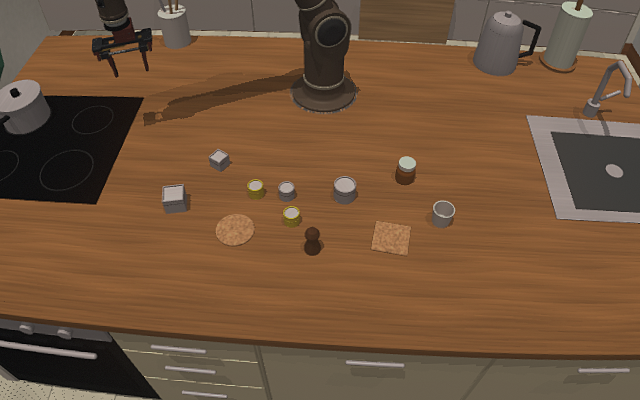

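View pics/side0.png

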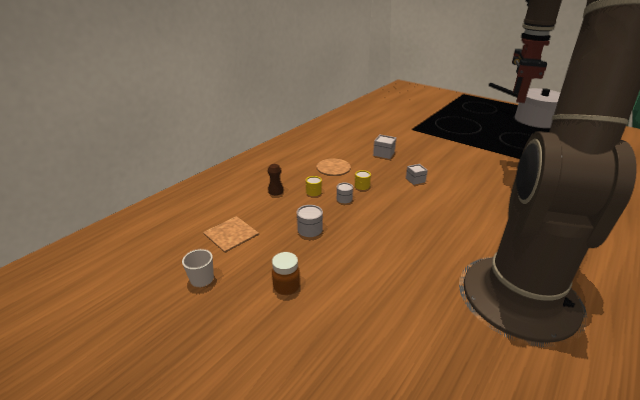

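Scene view: candidates for the small round tin are grey (286,190), yellow (256,188) and yellow (291,215), so I choose grey. The large round tin is at (344,188), with the cup (443,213) and jar (405,170) as possible confusions. The large square is at (174,197) and the small square at (219,159). The round mat is at (235,229), the square mat at (391,237) and the mill at (312,240).

```bash
cat > m.py <<'E'
from h import *
def objs(g,zr=(0.015,0.12),lim=(0.2,0.95,-0.6,0.5)):
    P=cloud(g); x,y,z=P[...,0],P[...,1],P[...,2]
    m=((z>zr[0])&(z<zr[1])&(x>lim[0])&(x<lim[1])&(y>lim[2])&(y<lim[3])).astype(np.uint8)
    n,l,st,c=cv2.connectedComponentsWithStats(m)
    for i in range(1,n):
        if st[i,4]<60: continue
        q=P[l==i]; zt=np.percentile(q[:,2],97); t=q[q[:,2]>zt-0.008,:2].astype(np.float32)
        (a,b),(w,h),ang=cv2.minAreaRect(t); col=g["img"][l==i].mean(0).astype(int)
        print(c[i].astype(int),"n",st[i,4],"ztop %.3f ctr %.3f %.3f size %.3f %.3f ang %.1f"%(zt,a,b,w,h,ang),col)
def mats(g):
    hsv=cv2.cvtColor(g["img"],cv2.COLOR_BGR2HSV); P=cloud(g); z=P[...,2]
    m=((abs(z-0.006)<0.006)&(g["img"][...,2]>150)&(P[...,0]>.2)&(P[...,0]<.95)&(abs(P[...,1])<.6)).astype(np.uint8)
    m=cv2.morphologyEx(m,cv2.MORPH_OPEN,np.ones((3,3)))
    for c in cv2.findContours(m,0,cv2.CHAIN_APPROX_NONE)[0]:
        if cv2.contourArea(c)<300: continue
        w=onplane(g,c.reshape(-1,2),0.006)[:,:2].astype(np.float32)
        print("mat",c.mean((0,1)).astype(int),cv2.minAreaRect(w))
E
python3 - <<'E'
from m import *
for n in("scene","side"):
    g=dict(np.load(n+"0.npz")); print(n); objs(g); mats(g)
E
```

```text
scene
[218 157] n 264 ztop 0.042 ctr 0.386 -0.300 size 0.052 0.047 ang 58.2 [109 115 126]
[405 168] n 429 ztop 0.075 ctr 0.404 0.272 size 0.048 0.056 ang 88.3 [ 91 109 123]
[343 188] n 477 ztop 0.056 ctr 0.487 0.091 size 0.063 0.061 ang 3.7 [115 121 132]
[255 187] n 215 ztop 0.043 ctr 0.496 -0.169 size 0.043 0.045 ang 56.5 [ 90 130 146]
[285 189] n 228 ztop 0.043 ctr 0.498 -0.078 size 0.046 0.044 ang 44.2 [116 122 134]
[173 196] n 576 ztop 0.055 ctr 0.554 -0.399 size 0.068 0.063 ang 13.0 [113 119 130]
[442 212] n 425 ztop 0.059 ctr 0.562 0.369 size 0.060 0.063 ang 44.3 [ 95 104 115]
[290 214] n 250 ztop 0.042 ctr 0.591 -0.054 size 0.048 0.042 ang 5.8 [ 91 132 148]
[311 239] n 321 ztop 0.088 ctr 0.680 0.011 size 0.030 0.029 ang 3.9 [29 44 66]
mat [388 237] ((0.6307664513587952, 0.22675196826457977), (0.09826336801052094, 0.09708962589502335), 81.46062469482422)
mat [234 230] ((0.6337436437606812, -0.20922905206680298), (0.10287223756313324, 0.09789738804101944), 12.181195259094238)
side
[384 144] n 360 ztop 0.056 ctr 0.552 -0.400 size 0.061 0.065 ang 14.3 [101 109 120]
[274 177] n 320
[... 188 characters left out ...]
.170 size 0.041 0.048 ang 33.8 [ 59 126 150]
[313 183] n 228 ztop 0.042 ctr 0.586 -0.052 size 0.043 0.046 ang 37.7 [ 59 127 150]
[344 190] n 236 ztop 0.043 ctr 0.495 -0.076 size 0.043 0.046 ang 68.0 [110 118 131]
[309 218] n 632 ztop 0.055 ctr 0.484 0.092 size 0.063 0.062 ang 18.2 [115 123 136]
[198 265] n 836 ztop 0.058 ctr 0.558 0.370 size 0.061 0.062 ang 72.9 [ 95 107 119]
[285 271] n 919 ztop 0.073 ctr 0.400 0.272 size 0.048 0.052 ang 43.2 [ 90 115 133]
mat [230 232] ((0.6274163722991943, 0.22576534748077393), (0.10271945595741272, 0.1009049043059349), 81.62545776367188)
mat [333 165] ((0.6301625370979309, -0.20955890417099), (0.1075916588306427, 0.10604170709848404), 20.607078552246094)
```

```bash
python3 - <<'E'
from h import *
a=cv2.imread("pics/scene0.png")[140:265,150:470]
cv2.imwrite("pics/crop.png",cv2.resize(a,None,fx=2.5,fy=2.5,interpolation=2))
E
```

```text
(no output)
```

View pics/crop.png

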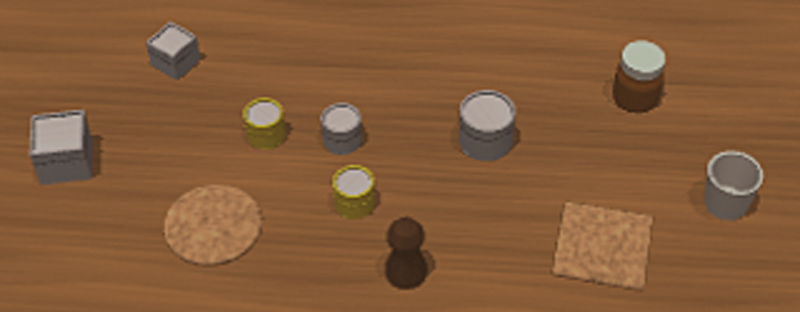

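The crop shows the grey small round tin clearly, between and beside the two yellow look-alikes; both squares and the large round tin are as chosen. Scene and side views agree to 2–4 mm.

```bash
cat > d.py <<'E'
import sys
from h import *
def to(x,y,zg,yaw=None):
    "tool-axis displacement from now to grasp point at (x,y,zg), tool down"
    s=bot.get_state(); M=R.from_euler('xyz',s["orientation"])
    p=np.array(s["position"]); y0=s["orientation"][2]
    d=M.inv().apply(np.array([x,y,zg+0.061])-p)
    r=(R.from_euler('xyz',s["orientation"]).inv()*R.from_euler('xyz',[np.pi,0,y0 if yaw is None else yaw])).as_rotvec()
    print("d(before turn)",d.round(4),"rotvec",r.round(4),"clock",s["clock"])
if __name__=="__main__": to(*map(float,sys.argv[1:]))
E
python3 d.py 0.486 0.0915 0.22
```

```text
d(before turn) [ 0.4882 -0.5456  0.0216] rotvec [-0.0012  0.0001 -0.    ] clock 0.15
```

Units first: shifts go in shares of 50 mm and turns go in shares of 4 rad. So -0.034 m is -0.68, 0.03 m is 0.6.

Emit:
creep_tool(
  steps=[
    [[0.6,-0.68,0,0,0,0,1],[0.6,-0.68,0,0,0,0,1],[0.6,-0.68,0,0,0,0,1],[0.6,-0.68,0,0,0,0,1],[0.6,-0.68,0,0,0,0,1],[0.6,-0.68,0,0,0,0,1],[0.6,-0.68,0,0,0,0,1],[0.6,-0.68,0,0,0,0,1]],
  ],
  grip_force=15,
)

```text
clock: 0.95
position: [0.3459, -0.2486, 0.3027]
orientation: [3.141, -0.0, 0.347]
contact_force: [0.9, 0.4, 0.3]
gripper_width: 0.999
finger_force: 0.0
```

Emit:
creep_tool(
  steps=[
    [[0.6,-0.68,0,0,0,0,1],[0.6,-0.68,0,0,0,0,1],[0.6,-0.68,0,0,0,0,1],[0.6,-0.68,0,0,0,0,1],[0.6,-0.68,0,0,0,0,1],[0.6,-0.68,0,0,0,0,1],[0,0,0,0,0,0,1],[0,0,0,0,0,0,1]],
  ],
)

```text
clock: 1.75
position: [0.4455, 0.0033, 0.3024]
orientation: [-3.141, 0.001, 0.349]
contact_force: [-0.5, -1.2, 0.1]
gripper_width: 1.0
finger_force: 0.0
```

```bash
python3 - <<'E'
from m import *
from d import to
g=grab("wrist"); cv2.imwrite("pics/w1.png",g["img"]); objs(g); mats(g); to(0.486,0.0915,0.032)
E
```

```text
[50  1] n 98 ztop 0.040 ctr 0.533 0.358 size 0.002 0.012 ang 23.1 [106 122 146]
[413  79] n 1692 ztop 0.043 ctr 0.588 -0.055 size 0.045 0.046 ang 70.9 [175 237 244]
[257 123] n 3002 ztop 0.056 ctr 0.485 0.089 size 0.062 0.063 ang 19.7 [244 247 250]
[ 87 140] n 3325 ztop 0.073 ctr 0.403 0.270 size 0.050 0.052 ang 2.7 [151 172 200]
[400 164] n 1422 ztop 0.043 ctr 0.497 -0.079 size 0.045 0.046 ang 20.1 [229 232 237]
[466 191] n 1417 ztop 0.043 ctr 0.496 -0.170 size 0.044 0.045 ang 25.6 [149 223 235]
[622 211] n 1699 ztop 0.055 ctr 0.543 -0.377 size 0.064 0.029 ang 36.5 [127 131 145]
mat [533  96] ((0.6305058002471924, -0.2098471224308014), (0.10868088901042938, 0.11221689730882645), 20.837739944458008)
mat [196   7] ((0.5774785280227661, 0.20233243703842163), (0.024201925843954086, 0.060060691088438034), 18.106609344482422)
d(before turn) [ 0.0689 -0.0702  0.2092] rotvec [0.     0.0011 0.    ] clock 1.8
```

View pics/w1.png

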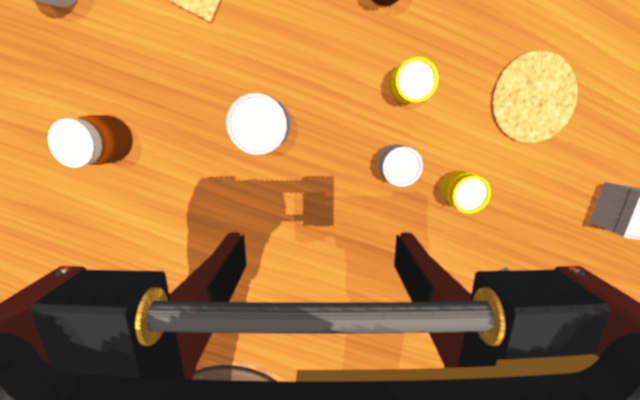

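The wrist picture confirms the steel large round tin at (257,123) and the steel small round at (400,164). The yellows are at (415,80) and (468,192), the round mat at (535,96).

In the tool's units: 0.04 m is 0.8, -0.0345 m is -0.69.

Emit:
creep_tool(
  steps=[
    [[0.68,-0.69,0,0,0,0,1],[0.68,-0.69,0,0,0,0,1],[0,0,0.8,0,0,0,1],[0,0,0.8,0,0,0,1],[0,0,0.8,0,0,0,1],[0,0,0.6,0,0,0,1],[0,0,0,0,0,0,1],[0,0,0,0,0,0,1]],
  ],
)

```text
clock: 2.6
position: [0.4862, 0.0895, 0.153]
orientation: [3.141, 0.001, 0.345]
contact_force: [0.8, 0.4, 1.6]
gripper_width: 1.0
finger_force: 0.0
```

```bash
python3 d.py 0.4855 0.0905 0.034
```

```text
d(before turn) [-0.0002 -0.0012  0.058 ] rotvec [0.0002 0.0011 0.    ] clock 2.6
```

In the tool's units: 0.02 m is 0.4, 0.018 m is 0.36.

Emit:
creep_tool(
  steps=[
    [[0,-0.02,0.4,0,0,0,1],[0,0,0.4,0,0,0,1],[0,0,0.36,0,0,0,1],[0,0,0,0,0,0,1],[0,0,0,0,0,0,0],[0,0,0,0,0,0,0],[0,0,0,0,0,0,0],[0,0,0,0,0,0,0]],
  ],
  grip_force=20,
)

```text
clock: 3.4
position: [0.4864, 0.0915, 0.0957]
orientation: [3.141, -0.002, 0.347]
contact_force: [-1.3, -0.4, 8.0]
gripper_width: 0.726
finger_force: 20.0
```

Emit:
creep_tool(
  steps=[
    [[0,0,0,0,0,0,0],[0,0,0,0,0,0,0],[0,0,-0.6,0,0,0,0],[0,0,-0.6,0,0,0,0],[0,0,-0.6,0,0,0,0],[0,0,-0.6,0,0,0,0],[0,0,0,0,0,0,0],[0,0,0,0,0,0,0]],
  ],
)

```text
clock: 4.2
position: [0.4858, 0.0913, 0.2149]
orientation: [3.141, -0.001, 0.346]
contact_force: [0.2, -0.8, -1.0]
gripper_width: 0.729
finger_force: 20.0
```

```bash
python3 d.py 0.631 -0.2095 0.154
```

```text
d(before turn) [3.450e-02 3.323e-01 1.000e-04] rotvec [ 0.0007 -0.001  -0.    ] clock 4.2
```

In the tool's units: 0.037 m is 0.74, 0.004 m is 0.08.

Emit:
creep_tool(
  steps=[
    [[0.08,0.74,0,0,0,0,0],[0.08,0.74,0,0,0,0,0],[0.08,0.74,0,0,0,0,0],[0.08,0.74,0,0,0,0,0],[0.08,0.74,0,0,0,0,0],[0.08,0.74,0,0,0,0,0],[0.08,0.74,0,0,0,0,0],[0.08,0.74,0,0,0,0,0]],
  ],
)

```text
clock: 5.0
position: [0.6161, -0.1772, 0.2122]
orientation: [-3.14, 0.003, 0.347]
contact_force: [1.4, 0.6, -1.8]
gripper_width: 0.726
finger_force: 20.0
```

Emit:
creep_tool(
  steps=[
    [[0.04,0.74,0,0,0,0,0],[0,0,0,0,0,0,0],[0,0,0.4,0,0,0,0],[0,0,0.6,0,0,0,0],[0,0,0.6,0,0,0,0],[0,0,0.4,0,0,0,0],[0,0,0,0,0,0,0],[0,0,0,0,0,0,0]],
  ],
)

```text
clock: 5.8
position: [0.6304, -0.2093, 0.1136]
orientation: [-3.14, 0.002, 0.348]
contact_force: [0.7, 0.0, -0.6]
gripper_width: 0.724
finger_force: 20.0
```

```bash
python3 d.py 0.631 -0.2095 0.041
```

```text
d(before turn) [0.0005 0.0004 0.0116] rotvec [-0.0017  0.0018 -0.    ] clock 5.8
```

In the tool's units: 0.006 m is 0.12, 0.004 m is 0.08.

Emit:
creep_tool(
  steps=[
    [[0,0,0.12,0,0,0,0],[0,0,0.08,0,0,0,0],[0,0,0.04,0,0,0,0],[0,0,0.02,0,0,0,0],[0,0,0,0,0,0,0],[0,0,0,0,0,0,0]],
  ],
)

```text
clock: 6.4
position: [0.6311, -0.2101, 0.1019]
orientation: [3.141, -0.0, 0.347]
contact_force: [-0.0, 0.5, -0.4]
gripper_width: 0.725
finger_force: 20.0
```

In the tool's units: 0.001 m is 0.02.

Emit:
creep_tool(
  steps=[
    [[0,0,0.02,0,0,0,0],[0,0,0.02,0,0,0,0],[0,0,0,0,0,0,0],[0,0,0,0,0,0,0]],
  ],
)

```text
clock: 6.8
position: [0.6311, -0.2101, 0.1018]
orientation: [3.141, -0.0, 0.347]
contact_force: [-6.2, 1.2, 14.8]
gripper_width: 0.733
finger_force: 20.0
```

In the tool's units: -0.04 m is -0.8, -0.03 m is -0.6.

Emit:
creep_tool(
  steps=[
    [[0,0,0,0,0,0,0.9],[0,0,0,0,0,0,0.9],[0,0,0,0,0,0,1],[0,0,-0.6,0,0,0,1],[0,0,-0.8,0,0,0,1],[0,0,-0.8,0,0,0,1],[0,0,-0.8,0,0,0,1],[0,0,0,0,0,0,1]],
  ],
)

```text
clock: 7.6
position: [0.6335, -0.2103, 0.256]
orientation: [3.136, -0.008, 0.347]
contact_force: [0.3, 1.0, -0.8]
gripper_width: 1.001
finger_force: 0.0
```

```bash
python3 d.py 0.4965 -0.0785 0.13 0.75
```

```text
d(before turn) [-0.0846 -0.1709  0.0634] rotvec [ 0.0072 -0.0068 -0.4034] clock 7.6
```

In the tool's units: -0.034 m is -0.68, -0.017 m is -0.34, -0.134 rad is -0.0335.

Emit:
creep_tool(
  steps=[
    [[-0.34,-0.68,0,0,0,0,1],[-0.34,-0.68,0,0,0,0,1],[-0.34,-0.68,0,0,0,0,1],[-0.34,-0.68,0,0,0,0,1],[-0.34,-0.68,0,0,0,-0.0335,1],[0,0,0,0,0,-0.0335,1],[0,0,0,0,0,-0.0335,1],[0,0,0,0,0,0,0.8]],
  ],
)

```text
clock: 8.4
position: [0.493, -0.079, 0.2493]
orientation: [-3.141, 0.0, 0.751]
contact_force: [-1.0, 0.4, -0.5]
gripper_width: 0.946
finger_force: 0.0
```

```bash
python3 - <<'E'
from m import *
from d import to
objs(grab("scene")); print(); g=grab("wrist"); objs(g); to(0.4965,-0.078,0.032,0.75)
E
```

```text
[218 158] n 273 ztop 0.043 ctr 0.384 -0.299 size 0.049 0.049 ang 59.2 [111 117 128]
[405 169] n 434 ztop 0.075 ctr 0.403 0.273 size 0.047 0.057 ang 88.2 [ 92 111 126]
[255 187] n 215 ztop 0.042 ctr 0.497 -0.168 size 0.046 0.041 ang 4.0 [ 84 122 140]
[285 189] n 232 ztop 0.043 ctr 0.498 -0.078 size 0.048 0.044 ang 6.2 [ 90  95 105]
[173 196] n 572 ztop 0.055 ctr 0.554 -0.400 size 0.067 0.063 ang 12.9 [117 123 134]
[442 212] n 422 ztop 0.059 ctr 0.562 0.369 size 0.060 0.062 ang 78.6 [ 98 107 119]
[290 214] n 250 ztop 0.043 ctr 0.591 -0.054 size 0.049 0.042 ang 6.0 [ 93 136 152]
[233 221] n 562 ztop 0.061 ctr 0.632 -0.208 size 0.065 0.063 ang 12.5 [119 124 135]
[311 239] n 319 ztop 0.087 ctr 0.680 0.012 size 0.029 0.027 ang 37.3 [29 44 67]

[13 27] n 1542 ztop 0.045 ctr 0.414 0.249 size 0.045 0.013 ang 29.8 [ 13  56 119]
[383   2] n 189 ztop 0.024 ctr 0.664 -0.002 size 0.005 0.029 ang 42.6 [18 32 60]
[369 103] n 2083 ztop 0.043 ctr 0.588 -0.055 size 0.045 0.045 ang 79.6 [192 250 252]
[508 183] n 4670 ztop 0.061 ctr 0.630 -0.211 size 0.063 0.064 ang 71.2 [202 206 213]
[321 190] n 1769 ztop 0.043 ctr 0.497 -0.079 size 0.045 0.045 ang 74.7 [203 211 226]
[376 244] n 1156 ztop 0.042 ctr 0.492 -0.164 size 0.046 0.032 ang 33.2 [136 216 233]
[388 357] n 788 ztop 0.042 ctr 0.393 -0.289 size 0.018 0.044 ang 55.6 [144 150 166]
d(before turn) [0.0033 0.0014 0.1562] rotvec [-0.0006  0.0001 -0.0055] clock 8.5
```

In the tool's units: 0.04 m is 0.8, 0.0015 m is 0.03.

Emit:
creep_tool(
  steps=[
    [[0.066,0.03,0.6,0,0,0,0.8],[0,0,0.8,0,0,0,0.8],[0,0,0.8,0,0,0,0.8],[0,0,0.6,0,0,0,0.8],[0,0,0.32,0,0,0,0.8],[0,0,0,0,0,0,0.8],[0,0,0,0,0,0,0],[0,0,0,0,0,0,0]],
  ],
  grip_force=15,
)

```text
clock: 9.3
position: [0.4974, -0.078, 0.0947]
orientation: [3.14, -0.001, 0.748]
contact_force: [-0.2, -0.6, 0.3]
gripper_width: 0.657
finger_force: 0.0
```

Emit:
creep_tool(
  steps=[
    [[0,0,0,0,0,0,0],[0,0,0,0,0,0,0],[0,0,0,0,0,0,0],[0,0,0,0,0,0,0],[0,0,0,0,0,0,0],[0,0,0,0,0,0,0]],
  ],
)

```text
clock: 9.9
position: [0.4972, -0.0781, 0.0946]
orientation: [3.14, -0.001, 0.748]
contact_force: [-1.6, 0.6, 7.9]
gripper_width: 0.519
finger_force: 15.0
```

In the tool's units: -0.035 m is -0.7, -0.02 m is -0.4.

Emit:
creep_tool(
  steps=[
    [[0,0,-0.4,0,0,0,0],[0,0,-0.7,0,0,0,0],[0,0,-0.7,0,0,0,0],[0,0,-0.4,0,0,0,0],[0,0,0,0,0,0,0],[0,0,0,0,0,0,0]],
  ],
)

```text
clock: 10.5
position: [0.4964, -0.0782, 0.2035]
orientation: [3.141, 0.0, 0.748]
contact_force: [-0.5, -0.4, -0.7]
gripper_width: 0.52
finger_force: 15.0
```

```bash
python3 - <<'E'
from m import *
from d import to
g=grab("wrist"); objs(g,(0.03,0.075)); cv2.imwrite("pics/w2.png",g["img"]); to(0.6305,-0.2098,0.1056,0.75)
E
```

```text
[376 105] n 2815 ztop 0.043 ctr 0.589 -0.055 size 0.045 0.045 ang 44.7 [195 253 254]
[541 201] n 5870 ztop 0.061 ctr 0.630 -0.211 size 0.064 0.064 ang 5.3 [209 213 219]
[400 259] n 520 ztop 0.042 ctr 0.511 -0.167 size 0.032 0.016 ang 81.0 [137 229 242]
d(before turn) [0.009 0.188 0.036] rotvec [-0.0006  0.0009 -0.0016] clock 10.55
```

In the tool's units: 0.038 m is 0.76, 0.037 m is 0.74.

Emit:
creep_tool(
  steps=[
    [[0.04,0.76,0,0,0,0,0],[0.04,0.76,0,0,0,0,0],[0.04,0.76,0,0,0,0,0],[0.04,0.74,0,0,0,0,0],[0.02,0.74,0,0,0,0,0],[0,0,0.4,0,0,0,0],[0,0,0.32,0,0,0,0],[0,0,0,0,0,0,0]],
  ],
)

```text
clock: 11.35
position: [0.6289, -0.2083, 0.1631]
orientation: [-3.135, 0.004, 0.75]
contact_force: [-0.0, 0.3, -0.7]
gripper_width: 0.522
finger_force: 15.0
```

```bash
python3 - <<'E'
from m import *
from d import to
to(0.6305,-0.2098,0.0896,0.75)
g=grab("wrist"); objs(g,(0.03,0.058)); cv2.imwrite("pics/w3.png",g["img"]); 
E
```

```text
d(before turn) [0.0002 0.0023 0.0125] rotvec [-0.0067  0.0036 -0.0001] clock 11.35
[117 118] n 3967 ztop 0.043 ctr 0.589 -0.056 size 0.045 0.046 ang 69.3 [159 239 247]
[323 190] n 643 ztop 0.057 ctr 0.647 -0.197 size 0.018 0.057 ang 40.8 [110 116 132]
[328 212] n 1271 ztop 0.058 ctr 0.638 -0.205 size 0.033 0.056 ang 41.6 [210 218 232]
```

View pics/w3.png

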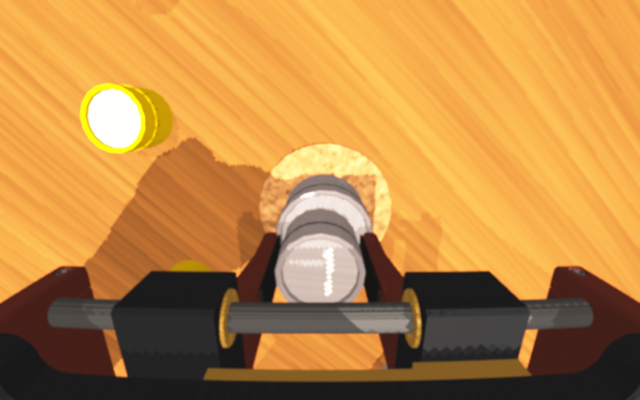

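The small tin is held at (320,272) and the large tin's rim is around (325,210), so it is in line to within about 2 mm.

In the tool's units: 0.004 m is 0.08, 0.002 m is 0.04.

Emit:
creep_tool(
  steps=[
    [[0,0.02,0.08,0,0,0,0],[0,0,0.08,0,0,0,0],[0,0,0.04,0,0,0,0],[0,0,0.02,0,0,0,0],[0,0,0,0,0,0,0],[0,0,0,0,0,0,0]],
  ],
)

```text
clock: 12.0
position: [0.632, -0.2103, 0.1569]
orientation: [3.141, -0.0, 0.749]
contact_force: [-0.1, -0.2, -1.2]
gripper_width: 0.523
finger_force: 15.0
```

```bash
python3 d.py 0.6305 -0.2098 0.0896 0.75
```

```text
d(before turn) [-0.0008 -0.0014  0.0063] rotvec [ 0.0004 -0.0001 -0.0013] clock 12.0
```

In the tool's units: 0.002 m is 0.04, -0.0014 m is -0.028.

Emit:
creep_tool(
  steps=[
    [[0,-0.028,0.04,0,0,0,0],[0,0,0.04,0,0,0,0],[0,0,0.02,0,0,0,0],[0,0,0.02,0,0,0,0],[0,0,0.02,0,0,0,0],[0,0,0,0,0,0,0],[0,0,0,0,0,0,0]],
  ],
)

```text
clock: 12.7
position: [0.631, -0.2092, 0.1508]
orientation: [3.141, 0.0, 0.749]
contact_force: [-3.7, 0.3, 8.1]
gripper_width: 0.519
finger_force: 15.0
```

```bash
python3 d.py 0.6305 -0.2098 0.0896 0.75
```

```text
d(before turn) [-0.0008  0.0001  0.0002] rotvec [ 0.0004  0.0002 -0.0013] clock 12.7
```

In the tool's units: -0.04 m is -0.8, -0.02 m is -0.4.

Emit:
creep_tool(
  steps=[
    [[0,0,0,0,0,0,0.7],[0,0,0,0,0,0,0.8],[0,0,0,0,0,0,0.9],[0,0,-0.4,0,0,0,1],[0,0,-0.8,0,0,0,1],[0,0,-0.8,0,0,0,1],[0,0,0,0,0,0,1]],
  ],
)

```text
clock: 13.4
position: [0.6335, -0.2093, 0.2558]
orientation: [3.134, -0.005, 0.749]
contact_force: [0.9, -0.1, -0.5]
gripper_width: 0.995
finger_force: 0.0
```

```bash
python3 - <<'E'
from m import *
from d import to
objs(grab("scene")); to(0.51,-0.345,0.189,0.237)
E
```

```text
[405 168] n 432 ztop 0.074 ctr 0.403 0.273 size 0.048 0.056 ang 87.8 [ 95 114 129]
[255 187] n 212 ztop 0.043 ctr 0.497 -0.169 size 0.040 0.045 ang 78.7 [ 76 113 129]
[173 196] n 571 ztop 0.055 ctr 0.554 -0.399 size 0.067 0.064 ang 12.8 [119 125 136]
[442 212] n 428 ztop 0.059 ctr 0.563 0.370 size 0.062 0.064 ang 37.9 [100 110 121]
[232 219] n 662 ztop 0.097 ctr 0.632 -0.207 size 0.048 0.044 ang 14.7 [ 86  91 100]
[290 214] n 248 ztop 0.043 ctr 0.592 -0.055 size 0.047 0.044 ang 38.1 [ 95 139 155]
[311 239] n 323 ztop 0.088 ctr 0.681 0.011 size 0.027 0.028 ang 45.5 [30 45 68]
d(before turn) [-0.182   0.0161  0.0023] rotvec [ 0.004  -0.004   0.5116] clock 13.45
```

In the tool's units: -0.045 m is -0.9, 0.004 m is 0.08, 0.128 rad is 0.032.

Emit:
creep_tool(
  steps=[
    [[-0.9,0.08,0,0,0,0,1],[-0.9,0.08,0,0,0,0,1],[-0.9,0.08,0,0,0,0,1],[-0.9,0.08,0,0,0,0.032,1],[0,0,0,0,0,0.032,1],[0,0,0,0,0,0.032,1],[0,0,0,0,0,0.032,1],[0,0,0,0,0,0,1]],
  ],
)

```text
clock: 14.25
position: [0.5094, -0.3434, 0.2484]
orientation: [-3.141, 0.002, 0.235]
contact_force: [0.3, -0.6, 0.5]
gripper_width: 0.998
finger_force: 0.0
```

Emit:
creep_tool(
  steps=[
    [[0,0,0,0,0,0,1],[0,0,0,0,0,0,1]],
  ],
)

```text
clock: 14.45
position: [0.5099, -0.3432, 0.249]
orientation: [-3.141, 0.001, 0.24]
contact_force: [0.3, -0.0, -0.5]
gripper_width: 1.001
finger_force: 0.0
```

```bash
python3 - <<'E'
from m import *
from d import to
g=grab("wrist"); objs(g); cv2.imwrite("pics/w4.png",g["img"])
P=cloud(g)
for n,x,y,h in(("SL",.553,-.399,.055),("SS",.385,-.2995,.042)):
    m=((np.hypot(P[...,0]-x,P[...,1]-y)<.06)&(P[...,2]>h-.006)).astype(np.uint8)
    c=cv2.findContours(m,0,1)[0]
    if c:
        c=max(c,key=cv2.contourArea); print(n,cv2.minAreaRect(onplane(g,c.reshape(-1,2),h)[:,:2].astype(np.float32)))
to(0.553,-0.3995,0.034,0.237)
E
```

```text
[200  32] n 5846 ztop 0.098 ctr 0.624 -0.212 size 0.032 0.046 ang 11.9 [190 194 203]
[48 46] n 2705 ztop 0.043 ctr 0.589 -0.057 size 0.046 0.046 ang 56.8 [117 207 226]
[388 167] n 4645 ztop 0.056 ctr 0.552 -0.401 size 0.061 0.061 ang 12.8 [234 237 241]
[151 166] n 2099 ztop 0.043 ctr 0.495 -0.172 size 0.045 0.045 ang 53.7 [141 225 238]
[259 284] n 1629 ztop 0.043 ctr 0.385 -0.303 size 0.045 0.046 ang 59.0 [171 178 193]
SL ((0.41350317001342773, -0.6012285947799683), (0.22141553461551666, 0.43056604266166687), 9.55494213104248)
SS ((0.38628867268562317, -0.3034127950668335), (0.045252665877342224, 0.04847249388694763), 59.91663360595703)
d(before turn) [0.0286 0.0649 0.1541] rotvec [-0.0005  0.0004  0.0023] clock 14.5
```

View pics/w4.png

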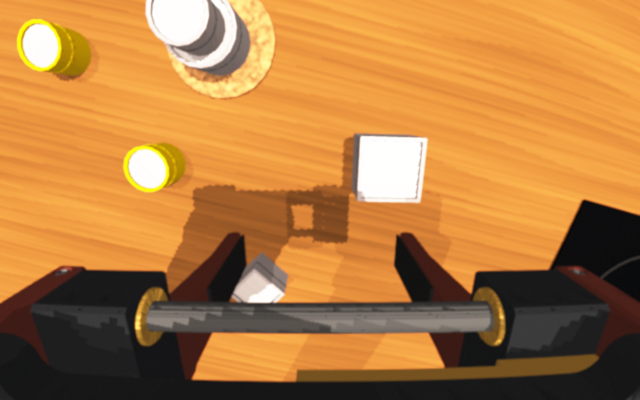

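The picture shows the round stack on its mat (200,30), SL at (390,168) and SS at (258,283), partly behind the gripper bar. All are in place.

In the tool's units: 0.04 m is 0.8, 0.0325 m is 0.65, 0.012 rad is 0.003.

Emit:
creep_tool(
  steps=[
    [[0.28,0.65,0,0,0,0.003,1],[0.28,0.65,0,0,0,0,1],[0,0,0.8,0,0,0,1],[0,0,0.6,0,0,0,1],[0,0,0.4,0,0,0,1],[0,0,0,0,0,0,1]],
  ],
)

```text
clock: 15.1
position: [0.5505, -0.3994, 0.1559]
orientation: [-3.137, 0.004, 0.226]
contact_force: [0.2, -0.6, 0.4]
gripper_width: 0.999
finger_force: 0.0
```

```bash
python3 d.py 0.5525 -0.4 0.034 0.225
```

```text
d(before turn) [0.002  0.0013 0.0609] rotvec [-0.0046  0.004   0.0012] clock 15.1
```

In the tool's units: 0.03 m is 0.6, 0.02 m is 0.4.

Emit:
creep_tool(
  steps=[
    [[0,0,0.6,0,0,0,1],[0,0,0.4,0,0,0,1],[0,0,0.24,0,0,0,1],[0,0,0,0,0,0,1],[0,0,0,0,0,0,0],[0,0,0,0,0,0,0],[0,0,0,0,0,0,0],[0,0,0,0,0,0,0]],
  ],
  grip_force=20,
)

```text
clock: 15.9
position: [0.5525, -0.4005, 0.0986]
orientation: [3.141, -0.001, 0.225]
contact_force: [-0.6, -0.9, 6.4]
gripper_width: 0.683
finger_force: 20.0
```

Emit:
creep_tool(
  steps=[
    [[0,0,0,0,0,0,0],[0,0,0,0,0,0,0],[0,0,0,0,0,0,0]],
  ],
)

```text
clock: 16.2
position: [0.5525, -0.4006, 0.0986]
orientation: [3.141, -0.001, 0.225]
contact_force: [-1.0, 0.8, 6.5]
gripper_width: 0.684
finger_force: 20.0
```

In the tool's units: -0.04 m is -0.8, -0.02 m is -0.4.

Emit:
creep_tool(
  steps=[
    [[0,0,-0.4,0,0,0,0],[0,0,-0.8,0,0,0,0],[0,0,-0.8,0,0,0,0],[0,0,-0.8,0,0,0,0],[0,0,-0.2,0,0,0,0],[0,0,0,0,0,0,0],[0,0,0,0,0,0,0]],
  ],
)

```text
clock: 16.9
position: [0.5513, -0.4, 0.2457]
orientation: [-3.14, 0.002, 0.225]
contact_force: [-0.8, -0.4, -3.1]
gripper_width: 0.682
finger_force: 20.0
```

```bash
python3 d.py 0.629 0.226 0.188 0.225
```

```text
d(before turn) [ 0.2153 -0.5929 -0.0027] rotvec [-0.0017  0.002  -0.0001] clock 16.9
```

In the tool's units: -0.037 m is -0.74, 0.0135 m is 0.27.

Emit:
creep_tool(
  steps=[
    [[0.27,-0.74,0,0,0,0,0],[0.27,-0.74,0,0,0,0,0],[0.27,-0.74,0,0,0,0,0],[0.27,-0.74,0,0,0,0,0],[0.27,-0.74,0,0,0,0,0],[0.27,-0.74,0,0,0,0,0],[0.27,-0.74,0,0,0,0,0],[0.27,-0.74,0,0,0,0,0]],
  ],
)

```text
clock: 17.7
position: [0.5903, -0.0862, 0.245]
orientation: [-3.14, 0.004, 0.225]
contact_force: [0.9, -0.4, -1.5]
gripper_width: 0.683
finger_force: 20.0
```

Emit:
creep_tool(
  steps=[
    [[0.27,-0.74,0,0,0,0,0],[0.27,-0.74,0,0,0,0,0],[0.27,-0.74,0,0,0,0,0],[0.27,-0.74,0,0,0,0,0],[0.27,-0.74,0,0,0,0,0],[0.27,-0.74,0,0,0,0,0],[0.27,-0.74,0,0,0,0,0],[0,0,0,0,0,0,0]],
  ],
)

```text
clock: 18.5
position: [0.6236, 0.1933, 0.245]
orientation: [-3.137, 0.003, 0.233]
contact_force: [0.8, 0.4, -3.4]
gripper_width: 0.677
finger_force: 20.0
```

Emit:
creep_tool(
  steps=[
    [[0,0,0,0,0,-0.0331,0],[0,0,0,0,0,-0.0331,0],[0,0,0,0,0,-0.0331,0],[0,0,0,0,0,-0.0331,0],[0,0,0,0,0,-0.0331,0],[0,0,0,0,0,-0.0331,0],[0,0,0,0,0,0,0],[0,0,0,0,0,0,0]],
  ],
)

```text
clock: 19.3
position: [0.6253, 0.1852, 0.2459]
orientation: [-3.14, 0.002, 1.016]
contact_force: [1.1, -0.7, -2.3]
gripper_width: 0.684
finger_force: 20.0
```

```bash
python3 - <<'E'
from m import *
from d import to
g=grab("wrist"); cv2.imwrite("pics/w5.png",g["img"]); mats(g); to(0.629,0.226,0.0436,1.02)
E
```

```text
mat [301 145] ((0.6280258297920227, 0.2253032922744751), (0.10198903828859329, 0.10781469196081161), 81.6266860961914)
mat [158  67] ((0.5525447726249695, 0.376867413520813), (0.04234663024544716, 0.02634444832801819), 32.50282287597656)
d(before turn) [ 0.0366 -0.0182  0.1417] rotvec [-0.0014  0.0014 -0.0039] clock 19.35
```

View pics/w5.png

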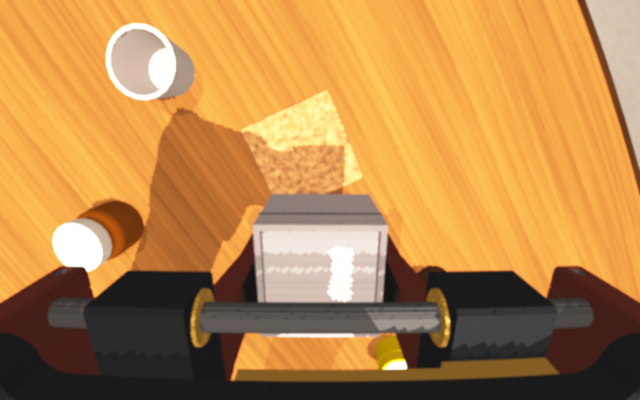

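The held tin is at (320,270), with the square mat ahead at (301,145) and the cup (140,62) and jar (82,245) clear.

In the tool's units: 0.04 m is 0.8, 0.03 m is 0.6.

Emit:
creep_tool(
  steps=[
    [[0.36,-0.18,0,0,0,0,0],[0.36,-0.18,0,0,0,0,0],[0,0,0.6,0,0,0,0],[0,0,0.8,0,0,0,0],[0,0,0.8,0,0,0,0],[0,0,0.3,0,0,0,0],[0,0,0,0,0,0,0],[0,0,0,0,0,0,0]],
  ],
)

```text
clock: 20.15
position: [0.6299, 0.2265, 0.124]
orientation: [3.141, -0.001, 1.019]
contact_force: [0.5, 0.2, -2.0]
gripper_width: 0.679
finger_force: 20.0
```

```bash
python3 d.py 0.6285 0.226 0.0436 1.02
```

```text
d(before turn) [-0.0012 -0.0009  0.0194] rotvec [ 0.0006 -0.0013 -0.0009] clock 20.15
```

In the tool's units: 0.008 m is 0.16, 0.006 m is 0.12.

Emit:
creep_tool(
  steps=[
    [[-0.02,-0.02,0.16,0,0,0,0],[0,0,0.12,0,0,0,0],[0,0,0.06,0,0,0,0],[0,0,0.02,0,0,0,0],[0,0,0.02,0,0,0,0],[0,0,0.02,0,0,0,0],[0,0,0,0,0,0,0],[0,0,0,0,0,0,0]],
  ],
)

```text
clock: 20.95
position: [0.6279, 0.2255, 0.1046]
orientation: [3.141, 0.001, 1.02]
contact_force: [-5.6, -3.9, 12.3]
gripper_width: 0.682
finger_force: 20.0
```

```bash
python3 d.py 0.6285 0.226 0.0436 1.02
```

```text
d(before turn) [ 0.0008  0.0003 -0.    ] rotvec [ 0.0009  0.0005 -0.0005] clock 20.95
```

Down with 12 N contact; releasing.

In the tool's units: -0.04 m is -0.8, -0.03 m is -0.6.

Emit:
creep_tool(
  steps=[
    [[0,0,0,0,0,0,1],[0,0,0,0,0,0,1],[0,0,0,0,0,0,1],[0,0,-0.6,0,0,0,1],[0,0,-0.8,0,0,0,1],[0,0,-0.8,0,0,0,1],[0,0,-0.6,0,0,0,1],[0,0,0,0,0,0,1]],
  ],
)

```text
clock: 21.75
position: [0.6296, 0.2269, 0.2477]
orientation: [3.137, -0.006, 1.02]
contact_force: [0.6, -0.1, -0.1]
gripper_width: 1.002
finger_force: 0.0
```

```bash
python3 - <<'E'
from m import *
from d import to
g=grab("wrist"); objs(g); to(0.40,-0.31,0.186,1.02)
E
```

```text
[167 107] n 3271 ztop 0.059 ctr 0.560 0.368 size 0.061 0.061 ang 57.0 [177 192 211]
[317 200] n 4497 ztop 0.062 ctr 0.628 0.224 size 0.061 0.060 ang 58.3 [215 222 233]
[124 255] n 1847 ztop 0.072 ctr 0.417 0.285 size 0.012 0.039 ang 52.3 [ 70 106 157]
d(before turn) [-0.5766  0.0859 -0.0037] rotvec [ 0.0027 -0.0034 -0.0003] clock 21.8
```

In the tool's units: -0.04 m is -0.8, 0.005 m is 0.1.

Emit:
creep_tool(
  steps=[
    [[-0.8,0.1,0,0,0,0,1],[-0.8,0.1,0,0,0,0,1],[-0.8,0.1,0,0,0,0,1],[-0.8,0.1,0,0,0,0,1],[-0.8,0.1,0,0,0,0,1],[-0.8,0.1,0,0,0,0,1],[-0.8,0.1,0,0,0,0,1],[-0.8,0.1,0,0,0,0,1]],
  ],
)

```text
clock: 22.6
position: [0.4929, -0.0695, 0.2413]
orientation: [-3.14, 0.001, 1.02]
contact_force: [0.2, 0.5, 0.8]
gripper_width: 1.004
finger_force: 0.0
```

Emit:
creep_tool(
  steps=[
    [[-0.8,0.1,0,0,0,0,1],[-0.8,0.1,0,0,0,0,1],[-0.8,0.1,0,0,0,0,1],[-0.8,0.1,0,0,0,0,1],[-0.8,0.1,0,0,0,0,1],[-0.8,0.1,0,0,0,0,1],[0,0,0,0,0,0,1],[0,0,0,0,0,0,1]],
  ],
)

```text
clock: 23.4
position: [0.3934, -0.2886, 0.2415]
orientation: [-3.14, -0.001, 1.017]
contact_force: [0.4, 0.6, 0.1]
gripper_width: 1.0
finger_force: 0.0
```

```bash
python3 - <<'E'
from m import *
from d import to
g=grab("wrist"); objs(g); to(0.385,-0.302,0.032,1.02)
E
```

```text
[347  25] n 2524 ztop 0.043 ctr 0.494 -0.173 size 0.040 0.045 ang 58.4 [185 243 248]
[498  10] n 1625 ztop 0.061 ctr 0.617 -0.234 size 0.012 0.048 ang 61.2 [145 152 165]
[318 209] n 2204 ztop 0.043 ctr 0.384 -0.303 size 0.045 0.044 ang 59.0 [219 226 236]
d(before turn) [-0.0172 -0.      0.1487] rotvec [-0.0015 -0.0008 -0.0005] clock 23.45
```

In the tool's units: 0.04 m is 0.8, -0.0175 m is -0.35, -0.01 rad is -0.0025.

Emit:
creep_tool(
  steps=[
    [[-0.35,0,0,0,0,-0.0025,0.9],[0,0,0.6,0,0,0,0.9],[0,0,0.8,0,0,0,0.9],[0,0,0.8,0,0,0,0.9],[0,0,0.5,0,0,0,0.9],[0,0,0.28,0,0,0,0.9],[0,0,0,0,0,0,0.9],[0,0,0,0,0,0,0]],
  ],
  grip_force=15,
)

```text
clock: 24.25
position: [0.3861, -0.3026, 0.0943]
orientation: [3.141, -0.0, 1.031]
contact_force: [0.1, 0.2, -0.5]
gripper_width: 0.843
finger_force: 0.0
```

Emit:
creep_tool(
  steps=[
    [[0,0,0,0,0,0,0],[0,0,0,0,0,0,0],[0,0,0,0,0,0,0],[0,0,0,0,0,0,0],[0,0,0,0,0,0,0],[0,0,0,0,0,0,0]],
  ],
)

```text
clock: 24.85
position: [0.3851, -0.3033, 0.0942]
orientation: [3.141, 0.001, 1.029]
contact_force: [-1.3, 1.0, 7.3]
gripper_width: 0.497
finger_force: 15.0
```

In the tool's units: -0.04 m is -0.8, -0.02 m is -0.4.

Emit:
creep_tool(
  steps=[
    [[0,0,-0.4,0,0,0,0],[0,0,-0.8,0,0,0,0],[0,0,-0.8,0,0,0,0],[0,0,-0.8,0,0,0,0],[0,0,-0.2,0,0,0,0],[0,0,0,0,0,0,0],[0,0,0,0,0,0,0]],
  ],
)

```text
clock: 25.55
position: [0.3845, -0.303, 0.2424]
orientation: [-3.14, 0.0, 1.029]
contact_force: [-0.7, -0.0, -2.3]
gripper_width: 0.503
finger_force: 15.0
```

```bash
python3 d.py 0.628 0.2245 0.183 1.018
```

```text
d(before turn) [ 0.5775 -0.0631 -0.0016] rotvec [-0.0016  0.0002  0.0114] clock 25.55
```

In the tool's units: 0.04 m is 0.8, -0.0044 m is -0.088, 0.01 rad is 0.0025.

Emit:
creep_tool(
  steps=[
    [[0.8,-0.088,0,0,0,0.0025,0],[0.8,-0.088,0,0,0,0,0],[0.8,-0.088,0,0,0,0,0],[0.8,-0.088,0,0,0,0,0],[0.8,-0.088,0,0,0,0,0],[0.8,-0.088,0,0,0,0,0],[0.8,-0.088,0,0,0,0,0],[0.8,-0.088,0,0,0,0,0]],
  ],
)

```text
clock: 26.35
position: [0.522, -0.0104, 0.2413]
orientation: [-3.138, 0.002, 1.02]
contact_force: [1.3, -0.9, -1.1]
gripper_width: 0.498
finger_force: 15.0
```

Emit:
creep_tool(
  steps=[
    [[0.8,-0.088,0,0,0,0,0],[0.8,-0.088,0,0,0,0,0],[0.8,-0.088,0,0,0,0,0],[0.8,-0.088,0,0,0,0,0],[0.8,-0.088,0,0,0,0,0],[0.6,-0.088,0,0,0,0,0],[0,0,0,0,0,0,0],[0,0,0,0,0,0,0]],
  ],
)

```text
clock: 27.15
position: [0.6193, 0.1984, 0.2407]
orientation: [-3.139, 0.003, 1.022]
contact_force: [-0.2, -0.5, -0.6]
gripper_width: 0.5
finger_force: 15.0
```

```bash
python3 - <<'E'
from m import *
from d import to
objs(grab("scene")); to(0.628,0.2245,0.1042,1.018)
E
```

```text
[409 175] n 108 ztop 0.070 ctr 0.416 0.295 size 0.006 0.004 ang 7.2 [35 56 83]
[255 187] n 216 ztop 0.043 ctr 0.496 -0.169 size 0.046 0.041 ang 31.8 [ 95 137 154]
[442 212] n 417 ztop 0.058 ctr 0.561 0.369 size 0.059 0.064 ang 83.4 [101 110 121]
[232 219] n 658 ztop 0.097 ctr 0.632 -0.207 size 0.045 0.044 ang 37.6 [102 108 119]
[290 214] n 252 ztop 0.042 ctr 0.590 -0.055 size 0.048 0.042 ang 5.6 [ 96 139 157]
[391 229] n 680 ztop 0.061 ctr 0.629 0.226 size 0.062 0.064 ang 57.6 [ 97 101 111]
[311 239] n 327 ztop 0.087 ctr 0.680 0.010 size 0.029 0.029 ang 24.7 [30 45 69]
d(before turn) [ 0.028 -0.007  0.076] rotvec [-0.002   0.0032  0.0021] clock 27.2
```

In the tool's units: 0.03 m is 0.6, 0.0275 m is 0.55, 0.002 rad is 0.0005.

Emit:
creep_tool(
  steps=[
    [[0.55,-0.11,0,0,0,0.0005,0],[0,0,0.4,0,0,0,0],[0,0,0.6,0,0,0,0],[0,0,0.4,0,0,0,0],[0,0,0,0,0,0,0],[0,0,0,0,0,0,0]],
  ],
)

```text
clock: 27.8
position: [0.6301, 0.2229, 0.1735]
orientation: [-3.141, 0.001, 1.016]
contact_force: [0.7, -0.5, -0.8]
gripper_width: 0.501
finger_force: 15.0
```

```bash
python3 - <<'E'
from m import *
from d import to
to(0.628,0.2245,0.0892,1.018)
g=grab("wrist"); cv2.imwrite("pics/w6.png",g["img"])
E
```

```text
d(before turn) [ 0.0003 -0.0026  0.0233] rotvec [-0.0003  0.0011 -0.0017] clock 27.8
```

View pics/w6.png

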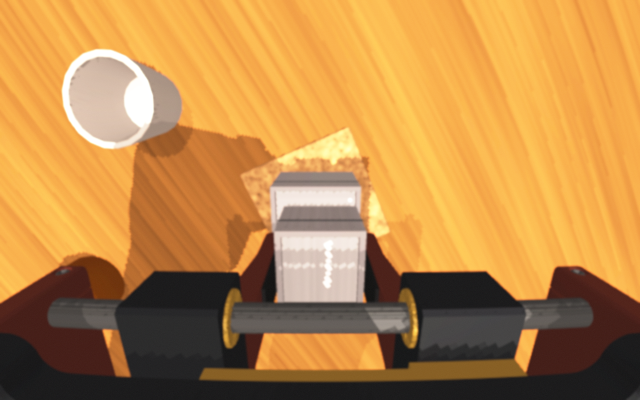

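The held small square spans columns 275–366 and the large one behind spans 272–360. They are parallel and about 2–3 mm off in y, so I correct that and lower.

In the tool's units: 0.006 m is 0.12, -0.0026 m is -0.052.

Emit:
creep_tool(
  steps=[
    [[0,-0.052,0.12,0,0,0,0],[0,0,0.12,0,0,0,0],[0,0,0.08,0,0,0,0],[0,0,0.04,0,0,0,0],[0,0,0,0,0,0,0],[0,0,0,0,0,0,0]],
  ],
)

```text
clock: 28.45
position: [0.6279, 0.2257, 0.1557]
orientation: [-3.142, -0.0, 1.018]
contact_force: [0.2, -0.1, -1.7]
gripper_width: 0.503
finger_force: 15.0
```

```bash
python3 d.py 0.628 0.2245 0.0892 1.018
```

```text
d(before turn) [-0.001   0.0007  0.0055] rotvec [-0.     -0.0001 -0.0002] clock 28.45
```

Emit:
creep_tool(
  steps=[
    [[-0.02,0,0.04,0,0,0,0],[0,0,0.04,0,0,0,0],[0,0,0.02,0,0,0,0],[0,0,0.02,0,0,0,0],[0,0,0.02,0,0,0,0],[0,0,0,0,0,0,0],[0,0,0,0,0,0,0]],
  ],
)

```text
clock: 29.15
position: [0.6273, 0.2248, 0.1503]
orientation: [3.141, 0.0, 1.018]
contact_force: [-4.8, -2.6, 10.8]
gripper_width: 0.499
finger_force: 15.0
```

```bash
python3 d.py 0.628 0.2245 0.0892 1.018
```

```text
d(before turn) [0.0002 0.0008 0.0001] rotvec [ 0.0008  0.0002 -0.0003] clock 29.15
```

Seated at the expected height (0.1503 against 0.1502) with contact, so I release, lift and check.

Units first: shifts go in shares of 50 mm and turns go in shares of 4 rad. So -0.04 m is -0.8, -0.02 m is -0.4.

Emit:
creep_tool(
  steps=[
    [[0,0,0,0,0,0,0.8],[0,0,0,0,0,0,0.8],[0,0,0,0,0,0,0.8],[0,0,-0.4,0,0,0,0.9],[0,0,-0.8,0,0,0,0.9],[0,0,-0.8,0,0,0,0.9],[0,0,-0.8,0,0,0,0.9],[0,0,0,0,0,0,0.9]],
  ],
)

```text
clock: 29.95
position: [0.629, 0.2264, 0.2949]
orientation: [3.136, -0.008, 1.018]
contact_force: [0.5, 1.2, -0.4]
gripper_width: 0.9
finger_force: 0.0
```

Emit:
creep_tool(
  steps=[
    [[-0.8,0,0,0,0,0,1],[-0.8,0,0,0,0,0,1],[-0.8,0,0,0,0,0,1],[0,0,0,0,0,0,1],[0,0,0,0,0,0,1]],
  ],
)

```text
clock: 30.45
position: [0.5643, 0.1218, 0.2885]
orientation: [3.141, 0.0, 1.016]
contact_force: [0.2, 0.4, -0.4]
gripper_width: 1.003
finger_force: 0.0
```

```bash
python3 - <<'E'
from m import *
objs(grab("scene"),(0.015,.12)); print()
g=grab("wrist"); objs(g,(.08,.12)); objs(g,(.05,.07)); g=grab("side"); print(); objs(g,(.08,.12)); objs(g,(.052,.07))
cv2.imwrite("pics/s2.png",cv2.resize(g["img"][120:300,150:470],None,fx=2.5,fy=2.5))
E
```

```text
[405 168] n 433 ztop 0.074 ctr 0.405 0.274 size 0.050 0.051 ang 14.5 [ 93 112 126]
[255 187] n 214 ztop 0.043 ctr 0.497 -0.169 size 0.042 0.046 ang 58.6 [ 94 136 152]
[442 212] n 418 ztop 0.058 ctr 0.562 0.369 size 0.060 0.061 ang 4.8 [ 99 108 119]
[232 219] n 653 ztop 0.097 ctr 0.632 -0.207 size 0.047 0.043 ang 10.9 [101 106 117]
[290 214] n 249 ztop 0.042 ctr 0.591 -0.054 size 0.046 0.044 ang 51.0 [ 95 138 155]
[392 227] n 796 ztop 0.098 ctr 0.629 0.227 size 0.046 0.049 ang 55.9 [103 108 119]
[311 239] n 327 ztop 0.087 ctr 0.681 0.011 size 0.028 0.029 ang 4.0 [29 45 67]

[319  61] n 3012 ztop 0.099 ctr 0.628 0.224 size 0.044 0.044 ang 58.2 [251 251 252]
[469 228] n 633 ztop 0.089 ctr 0.678 0.011 size 0.029 0.027 ang 34.0 [ 36  70 135]
[179   4] n 238 ztop 0.059 ctr 0.546 0.345 size 0.009 0.041 ang 56.1 [217 225 232]
[320  79] n 1256 ztop 0.062 ctr 0.628 0.224 size 0.060 0.060 ang 58.2 [243 246 250]
[130 148] n 432 ztop 0.070 ctr 0.417 0.263 size 0.050 0.021 ang 63.6 [136 161 192]
[450 215] n 123 ztop 0.070 ctr 0.672 0.023 size 0.035 0.012 ang 23.3 [20 36 66]

[334 142] n 146 ztop 0.098 ctr 0.629 -0.208 size 0.044 0.047 ang 21.9 [115 125 140]
[226 204] n 318 ztop 0.099 ctr 0.627 0.227 size 0.044 0.050 ang 59.1 [132 142 155]
[334 153] n 130 ztop 0.069 ctr 0.623 -0.202 size 0.061 0.045 ang 28.4 [ 94 101 113]
[228 218] n 263 ztop 0.068 ctr 0.625 0.227 size 0.060 0.062 ang 59.0 [101 109 121]
[196 259] n 213 ztop 0.059 ctr 0.558 0.370 size 0.061 0.061 ang 53.2 [128 146 161]
[285 270] n 147 ztop 0.070 ctr 0.390 0.284 size 0.048 0.021 ang 44.8 [ 84 100 115]
```

View pics/s2.png

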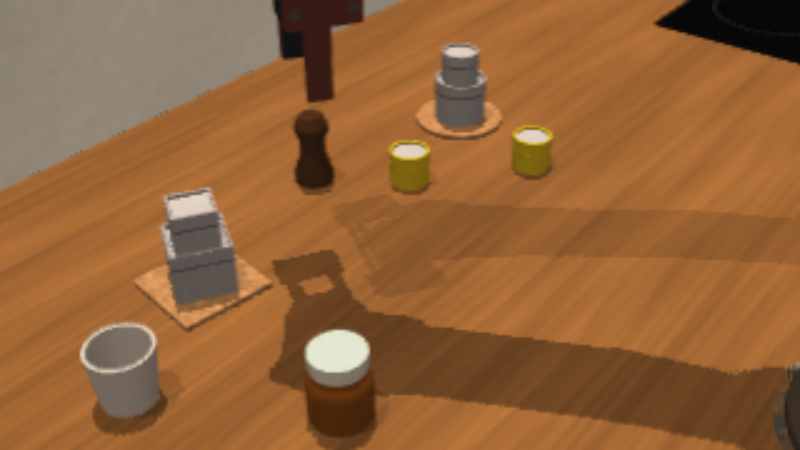

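Both stacks stand upright and centred, square at (200,245) and round at (460,90), tops at 0.098 m. The jar, cup and mill are where they were.

```bash
python3 -c "
from bench import bot
print(bot.close_job())"
```

```text
the job is handed in; nothing more can be done
None
```

I handed in the job at about 30.6 s of the 112 s allowed: in the last camera check each large tin stood within a few mm of its mat's middle with the small tin of its shape fully down in its rim, the squares parallel, and the jar, cup and mill unmoved (no verdict was returned).

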